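# Catch a spring channel nut in a mounting rail and slide it home

### The job

The angle bracket on the mounting rail still lacks its second fastening. Lower the spring channel nut lengthwise into the open part of the rail's slot, press it down against its spring and twist it a quarter turn clockwise so that its grooves rise and catch the rail's lips; then slide it along the rail until its stem stands fully home in the open slot of the bracket's foot, and let go. Work gently, a few newtons are enough: do not force the nut, do not push the bracket along the rail, and leave the other things on the bench where they are.

Things in the scene. Friction and masses are not known exactly. Their poses are not given: they have to be found in the camera images.
- rail: Bare metal mounting channel fixed to the worktop: 340 mm long, 52 wide, 34 high, open slot 24 mm wide along the middle of its top, black end caps. Origin: centre of its underside. y runs along the slot, z up. Inside 46 mm wide, floor 3 mm above the origin; the slot's edges are lips 3 mm thick, turned down to 26 mm above the origin.
- bracket: Grey angle bracket on the rail, axes parallel to the rail's. Origin: on the rail's top, under the hex bolt (18 mm high) that holds it finger-tight: about 9 N along y shifts it. Foot: plate 5 mm thick, 50 wide, y = +67 to -53 mm, upright 68 mm high at -53. Slot in the foot 15 mm wide, open at +67; its closed end stops the nut's axis somewhere at y = +44 to +56 mm: find it by feel.
- nut_grip (a point): Centre of the flat black thumb grip on top of the spring channel nut, which starts standing upright on its spring on the worktop. Grip: 36 mm wide along x, 12 thick along y, 24 high, on a neck 12 mm in diameter and 12 high. x, y, z are the nut's axes, z up. Mass of the whole about 0.13 kg. Caught in the rail, this point is 68 mm above the rail's origin.
- nut_collar (a point): Centre of the underside of the nut's steel collar (28 mm in diameter, 3 thick), 27 mm below nut_grip; under it a stem 10 mm in diameter. It meets the rail's top when the nut is pressed right down, and passes 2 mm over the bracket's foot when the nut is caught.
- nut_base (a point): Centre of the steel nut's underside, 48 mm below nut_grip. Nut: 44 mm long along y, 22 wide, 11 high, lower edges chamfered 1 mm; two grooves 7 mm wide, 5 deep cross its top, 14 mm from the axis. Cut-back corners let it turn in the rail only clockwise from above, to just past 90 degrees, and only with this point under 15 mm above the rail's origin. Caught: 20 mm.
- nut_spring_foot (a point): Underside of the slippery nylon foot of the coil spring under the nut (20 mm in diameter), 22 mm below nut_base when free. The spring pushes with 2 N at first and 0.25 N more per mm: about 3.3 N when caught, 5 N when the collar meets the rail.
- wrench: Steel open-ended spanner, 180 mm long, lying on the worktop; not needed. Origin at its middle.
- beaker: Small clear beaker, 80 mm high; not needed. Origin under its base.
- petri_dish: Petri dish 61 mm across, 15 mm high, behind the rail; not needed. Origin under its base.
- sample_jar: Sample jar with screw lid, 59 mm across, 65 mm high, behind the rail; not needed. Origin under its base.
Mind the look-alikes: they are no part of the job. What is shaped like the part that bears nut_grip but purple is not meant.

How it is judged:
By the outcome, as a careful person would: the job done as asked, in the order asked, and still so for the second after the job is handed in, with the robot touching nothing.
It also fails if it takes over 58 s, if anything falls off the work surface, if the arm or the gripper's body presses on something with over 40 N, if the wrist force passes 120 N, or if a joint passes its speed limit or range.

### The arm

A 7-joint arm with a two-finger parallel gripper is mounted at the origin on a cart in front of the work surface, level with it; the furniture and walls round the work are solid. World frame = base frame: x ahead of the robot, y to its left, z up, the work surface at z = 0. Lengths are in m, angles in rad, forces in N, time in s.
With the tool pointing down it reaches from about 0.4 to 0.85 m from the base axis. Payload 4.5 kg.
Tool frame: the origin (TCP) lies midway between the tips of the shut fingers; the grasp point (between the pads) lies 19 mm behind it; z points along the fingers, y is the line along which they close (so a half turn about z gives the same grasp; the last joint's range is limited). The gripper opens to 88 mm and grips with 3 to 60 N. Pads are 18 mm wide; open, the fingers measure 123 mm over their backs; the gripper's body (75 mm by 187 mm) begins 45 mm behind the grasp point.
Start: joints at [1.222, 0.689, -0.195, 1.565, 0.157, 0.902, -0.215], TCP at [0.233, -0.58, 0.239] pointing down, gripper open.
Joint ranges: [-3.01, 3.01], [-0.46, 2.08], [-1.47, 1.51], [0.13, 2.56], [-1, 4.14], [0.04, 2.09], [-2.66, 2.66]. Speed limits (rad/s): [2.57, 2.57, 3.14, 3.14, 3.14, 3.14, 3.14].

### API

Orientations are given as a unit quaternion [x, y, z, w].
In Python, from plant import r gives the robot as it stands. The module is installed in compiled form; this text tells all that it offers.
- The arm moves only by the tool step_arm, never from a script. Its argument "series" is a list of rows, each a list of 7 numbers: the shift along the world's x, y, z in mm, then the turn, a rotation vector about the world's x, y, z in rad, then the closure, from 0 (fully open) to 1 (shut). A call has 1 to 20 rows; each row shifts and turns the commanded pose from where the row before left it; what a row does not reach is not made up. A row lasts 1/10 s, in which the tool goes at most 50 mm and 8.59 degrees, less where a joint would pass 70% of its speed; a pose out of reach is approached as far as the arm can. A call is refused whole if a number of a shift passes 50 or a number of a turn 0.15, either way. A call with a gripper value outside its range is refused whole. The fingers move at their own pace and stop on an object; "force" is the grip in N (left out, the last holds). Time passes only in rows, so rows that do not move let the fingers close. It gives the time, the measured TCP pose, the force, the opening and the grip force at its end, in the units of the state.
- r.get_state(): the state, without advancing time (a new reading comes with each control period).
- r.snapshot(name): name is "side" or "top" or "wrist"; returns (picture, depth): 384x512x3 uint8, blue, green, red; 384x512 float32, m along the optical axis (not along the pixel's ray), 0 where there is no reading.
- r.get_calibration(name): a dict with "intrinsics" (3x3 intrinsics, pixels), "dist_coeffs" ([k1, k2, p1, p2, k3] as OpenCV has them; the pictures are not rectified), "pose" (4x4, takes a point from camera to world coordinates). Camera axes: x right, y up, looking along -z (the intrinsics and any distortion apply to the point x, -y, -z); pixel columns grow to the right and rows downward; lengths in m; the calibration is good to about 2 mm. A picture is of the moment at which its call begins: read the wrist's pose just before it. get_calibration takes no time and is no camera call; for the wrist camera it gives the pose at the moment of the call.
- r.finish_job(): hands the job in; it is judged then, once.
The state is a dict: "clock": time; "q": joint angles; "qd": joint speeds; "joint_torque": joint torques, N m; "tool_pos": TCP position; "eef_rot": TCP orientation; "contact_force": force on the tool from outside, world axes, zero at the start; "moment": the same for the moment, N m; "opening": opening from 0.0 (shut) to 1.0 (fully open); "finger_force": force on a finger pad.
Only numpy, scipy, OpenCV 4.12 (cv2) and the standard library are available. Lean on these libraries where they do the work, as an engineer would, in place of code of your own. Each camera call takes 0.05 s, during which the arm holds its last target. There are 200 camera calls.

## Working session

There is one attempt and no reset: what is moved stays moved. The work goes in short steps, Python scripts to look and compute and a tool call to move; the robot and the scene stay as the last step left them, time stands still between calls to the robot, and variables do not carry over. Pictures are saved under pics/ and viewed, at most 10 in all, crops included, and the job is handed in when it is done.

Besides the shell and the picture viewer there is one more tool, called after "Emit:" in YAML: its name, and indented under it one key for each argument. step_arm: Moves the arm, as the interface text tells. Its arguments: {"type":"object","properties":{"series":{"type":"array"},"force":{"type":"number"}},"required":["series"]}

```bash
mkdir -p pics
cat > h.py <<'E'
import numpy as np, cv2
from plant import r
def snap(n,f):
    c=r.get_calibration(n); im,d=r.snapshot(n); cv2.imwrite(f'pics/{f}.png',im); np.savez(f'{f}.npz',im=im,d=d,K=c['intrinsics'],D=c['dist_coeffs'],T=c['pose']); return im,d
def load(f): return np.load(f'{f}.npz')
def ray(s,u,v):
    p=cv2.undistortPoints(np.array([[[u,v]]],float),s['K'],s['D'])[0,0]
    T=s['T']; return T[:3,3],T[:3,:3]@np.array([p[0],-p[1],-1.])
def atz(f,u,v,z):
    o,d=ray(load(f),u,v); return o+d*(z-o[2])/d[2]
def dep(f,u,v):
    s=load(f); o,d=ray(s,u,v); return o+d*s['d'][int(round(v)),int(round(u))]
E
python3 - <<'E'
from h import *
a,_=snap('top','top0'); b,_=snap('side','side0')
s=r.get_state(); print(s['clock'],s['tool_pos'],s['eef_rot'],s['opening'],s['contact_force'])
for n in('top','side'): c=r.get_calibration(n); print(np.round(c['pose'],3).tolist(),np.round(c['intrinsics'],1).tolist())
E
```

```text
0.1 [ 0.23319865 -0.57925088  0.23800316] [ 9.81730636e-01  1.90274183e-01 -2.20154283e-04 -8.02535511e-04] 0.9986918231598586 [-0.61343849  0.48717481 -0.10409974]
[[-0.012, 0.998, -0.056, 0.504], [-0.999, -0.01, 0.04, 0.177], [0.04, 0.057, 0.998, 0.905], [0.0, 0.0, 0.0, 1.0]] [[396.2, 0.0, 262.6], [0.0, 396.2, 194.7], [0.0, 0.0, 1.0]]
[[-0.826, 0.214, -0.521, 0.088], [-0.563, -0.351, 0.748, 0.842], [-0.022, 0.912, 0.411, 0.44], [0.0, 0.0, 0.0, 1.0]] [[391.0, 0.0, 250.9], [0.0, 391.0, 189.9], [0.0, 0.0, 1.0]]
```

View pics/top0.png

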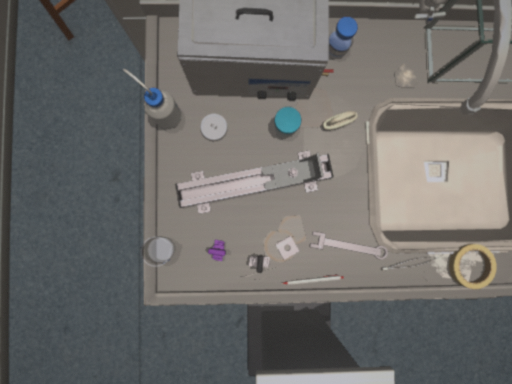

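View pics/side0.png

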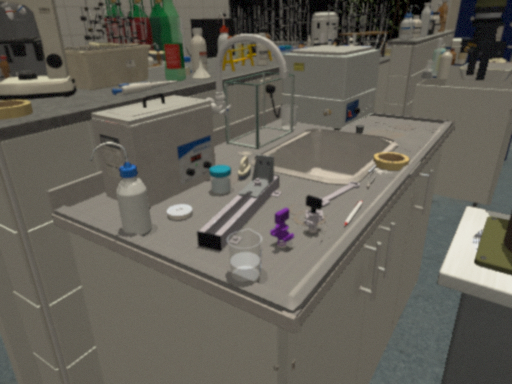

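Top view: the candidates are the black grip on a steel nut at about (259,263) and the purple look-alike at (218,250). I choose the black one. The rail runs from (180,193) to (330,165), with the bracket at its right end. Next is a close crop.

Run:
```python
from h import *
s=load('top0'); c=s['im'][145:278,172:347]; cv2.imwrite('pics/crop0.png',cv2.resize(c,None,fx=4.5,fy=4.5,interpolation=cv2.INTER_CUBIC))
```

```text
(no output)
```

View pics/crop0.png

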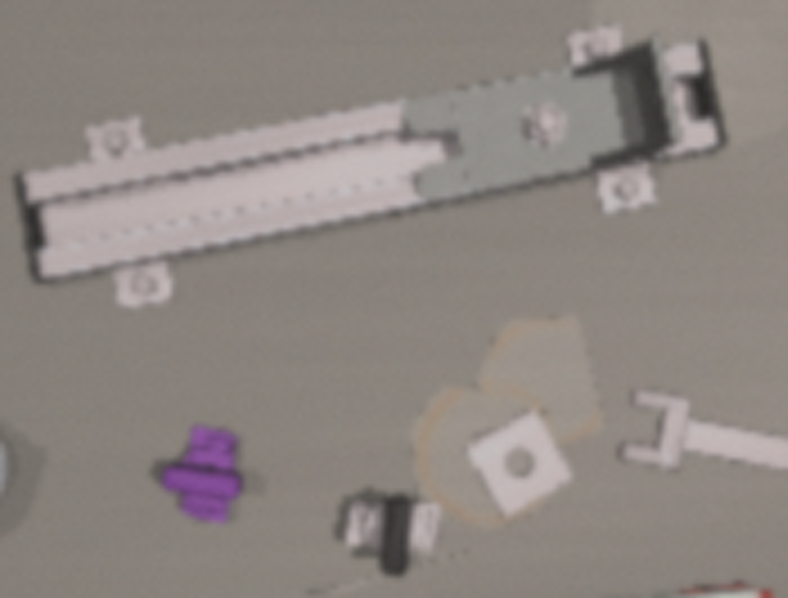

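Run:
```python
from h import *
P=lambda u,v,z: atz('top0',172+u/4.5,145+v/4.5,z)
for n,u,v,z in[('LT',22,172,.034),('LB',38,280,.034),('RT',705,40,.034),('RB',724,148,.034),('bolt',545,122,.057),('footT',405,100,.039),('footB',416,203,.039),('g1',404,493,.094),('g2',391,572,.094),('gl',385,530,.094),('gr',411,530,.094)]:
    print(n,np.round(P(u,v,z)*1000,1), np.round(dep('top0',172+u/4.5,145+v/4.5)*1000,1))
s=load('top0')
# cloud near nut
vv,uu=np.mgrid[250:276,245:272]
p=np.array([dep('top0',u,v) for u,v in zip(uu.ravel(),vv.ravel())])
m=(p[:,2]>.08)&(p[:,2]<.12);print(m.sum(),p[m].mean(0),np.median(p[m],0),p[m].min(0),p[m].max(0))
q=p[m][:,:2]-p[m][:,:2].mean(0);w,V=np.linalg.eigh(q.T@q);print(V[:,1],np.sqrt(w/m.sum()*12))
```

```text
LT [580.1 329.4  34. ] [580.  329.4  34.3]
LB [527.3 321.7  34. ] [527.5 322.5  29.2]
RT [642.8  -7.4  34. ] [648.7 -15.3  -3.1]
RB [588.8 -15.7  34. ] [ 5.921e+02 -2.310e+01  3.000e-01]
bolt [599.8  75.9  57. ] [600.3  75.4  52.6]
footT [613.2 142.4  39. ] [613.1 142.4  39.6]
footB [562.7 137.6  39. ] [563.3 137.2  29.5]
g1 [427.4 147.2  94. ] [425.  146.3  68.7]
g2 [392.  153.5  94. ] [389.9 153.1  78.5]
gl [410.9 156.   94. ] [409.4 155.7  80.4]
gr [410.7 144.3  94. ] [404.9 142.2  43.2]
66 [0.40851775 0.15115322 0.08144245] [0.40898971 0.15077234 0.08133114] [0.39044631 0.14629753 0.08003127] [0.42335263 0.15702511 0.08352763]
[-0.99695127  0.07802673] [0.01042569 0.03367775]
```

The crop confirms the choice: black grip at crop (397,530) on a steel nut, long axis about along world y. The rail is turned about 10.4°, with its origin near (585,157). Moving above the nut.

Emit:
step_arm:
  series:
    - [19,33,0,0,0,0.13,0]
    - [19,33,0,0,0,0.13,0]
    - [19,33,0,0,0,0.13,0]
    - [19,33,0,0,0,0.13,0]
    - [19,33,0,0,0,0.13,0]
    - [19,33,0,0,0,0.13,0]
    - [19,33,0,0,0,0.13,0]
    - [19,33,0,0,0,0.13,0]
    - [19,33,0,0,0,0.13,0]
    - [19,33,0,0,0,0.13,0]
    - [-1,40,0,0,0,0.13,0]
    - [-1,40,0,0,0,0.13,0]
    - [-1,40,0,0,0,0.13,0]
    - [-1,40,0,0,0,0.13,0]
    - [-1,40,0,0,0,0.13,0]
    - [-1,40,0,0,0,0.13,0]
    - [-1,40,0,0,0,0.13,0]
    - [-1,40,0,0,0,0.13,0]
    - [-1,40,0,0,0,0.13,0]
    - [-1,40,0,0,0,0.13,0]
  force: 15

```text
clock: 2.1
tool_pos: [0.4132, 0.1515, 0.2386]
eef_rot: [0.077, 0.997, -0.0, -0.0]
contact_force: [0.4, -0.3, 0.2]
opening: 1.002
finger_force: 0.0
```

```bash
cat >> h.py <<'E'
from scipy.spatial.transform import Rotation as R
def st():
    s=r.get_state(); M=R.from_quat(s['eef_rot']).as_matrix()
    print('t',round(s['clock'],2),'tcp',np.round(np.array(s['tool_pos'])*1000,1),'yang',round(np.degrees(np.arctan2(M[1,1],M[0,1])),1),'z',np.round(M[:,2],3),'F',np.round(s['contact_force'],1),'M',np.round(s['moment'],2),'op',round(s['opening'],3),'ff',np.round(s['finger_force'],1),'q',np.round(s['q'],2))
E
python3 - <<'E'
from h import *
st(); a,_=snap('wrist','w0'); st()
E
```

```text
t 2.1 tcp [413.2 151.5 238.6] yang 81.2 z [-0. -0. -1.] F [ 0.4 -0.3  0.2] M [ 0.07 -0.19  0.  ] op 1.002 ff 0.0 q [ 0.11  0.57 -0.89  2.08  0.64  0.79  0.25]
t 2.15 tcp [413.2 160.1 239.8] yang 81.9 z [ 0.002  0.009 -1.   ] F [0.6 6.2 0.7] M [ 0.49 -0.14 -0.01] op 1.003 ff 0.0 q [ 0.11  0.58 -0.89  2.07  0.64  0.78  0.25]
```

View pics/w0.png

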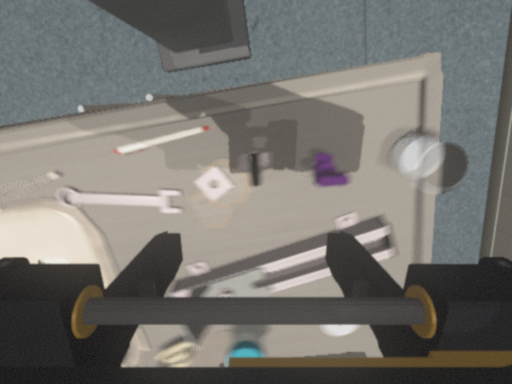

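The wrist view shows the black grip at (256,168) and the purple one at (328,170). The arm was still settling, so I'll re-measure it at rest.

Emit:
step_arm:
  series:
    - [0,0,0,0,0,0,0]
    - [0,0,0,0,0,0,0]
    - [0,0,0,0,0,0,0]

```text
clock: 2.45
tool_pos: [0.4135, 0.1484, 0.2384]
eef_rot: [0.081, 0.997, -0.001, -0.0]
contact_force: [0.0, -0.5, -0.3]
opening: 0.998
finger_force: 0.0
```

Run:
```python
from h import *
st(); snap('wrist','w1'); s=load('w1'); print(np.round(s['T'],3).tolist())
vv,uu=np.mgrid[120:220,200:300]
p=np.array([dep('w1',u,v) for u,v in zip(uu.ravel(),vv.ravel())])
m=(p[:,2]>.072)&(p[:,2]<.09); p=p[m]; print(m.sum(),p.mean(0),p.min(0),p.max(0))
(c,sz,a)=cv2.minAreaRect((p[:,:2]*1000).astype(np.float32)); print(c,sz,a)
cv2.imwrite('pics/w1c.png',cv2.resize(s['im'][110:310,130:400],None,fx=2.9,fy=2.9,interpolation=cv2.INTER_CUBIC))
```

```text
t 2.45 tcp [413.5 148.4 238.4] yang 80.7 z [-0.001 -0.002 -1.   ] F [ 0.  -0.5 -0.3] M [ 0.04 -0.2  -0.04] op 0.998 ff 0.0 q [ 0.12  0.57 -0.88  2.08  0.64  0.78  0.25]
[[0.162, -0.934, -0.32, 0.329], [0.987, 0.153, 0.054, 0.163], [-0.002, -0.324, 0.946, 0.385], [0.0, 0.0, 0.0, 1.0]]
327 [0.40571143 0.15078316 0.08186852] [0.38886302 0.14327512 0.07315488] [0.42539414 0.15789735 0.08458002]
(407.262451171875, 150.5696563720703) (12.497196197509766, 36.481048583984375) 84.36514282226562
```

View pics/w1c.png

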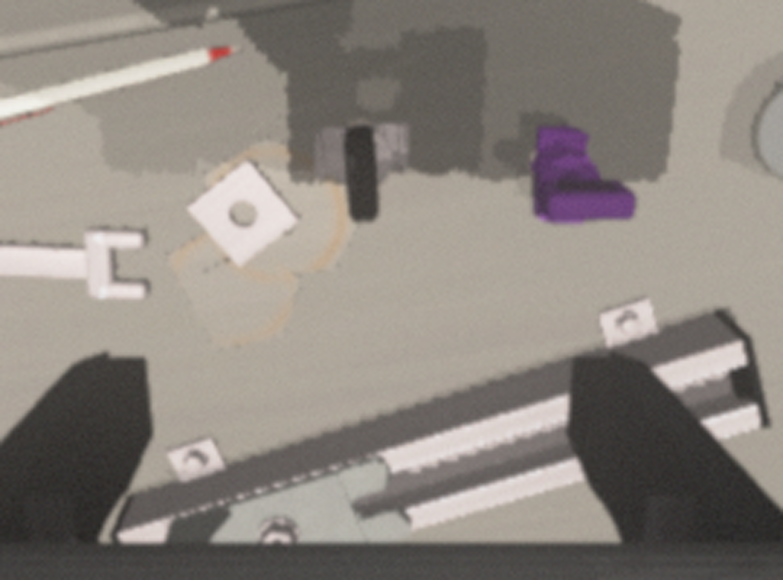

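Grip found: centre (407.3,150.6), 36.5×12.5 mm, top at 82 mm, closing direction 84.4°. All of it matches the given sizes. Descending with the fingers half closed to clear the purple piece.

Emit:
step_arm:
  series:
    - [-6,2.2,0,0,0,0.065,0.5]
    - [0,0,-35,0,0,0,0.5]
    - [0,0,-35,0,0,0,0.5]
    - [0,0,-35,0,0,0,0.5]
    - [0,0,-25,0,0,0,0.5]
    - [0,0,-15,0,0,0,0.5]
    - [0,0,-5,0,0,0,0.5]
    - [0,0,0,0,0,0,0.5]
    - [0,0,0,0,0,0,0.5]

```text
clock: 3.4
tool_pos: [0.408, 0.1522, 0.0894]
eef_rot: [0.047, 0.999, 0.0, 0.001]
contact_force: [0.4, 0.5, 0.0]
opening: 0.501
finger_force: 0.0
```

Run:
```python
from h import *
st()
```

```text
t 3.4 tcp [408.  152.2  89.4] yang 84.6 z [ 0.001  0.    -1.   ] F [0.4 0.5 0. ] M [ 0.03 -0.15 -0.04] op 0.501 ff 0.0 q [-0.12  0.8  -0.55  2.23  1.14  0.43 -0.16]
```

Emit:
step_arm:
  series:
    - [-0.5,-1.5,-15,0,0,0,0.5]
    - [0,0,-15,0,0,0,0.5]
    - [0,0,-6,0,0,0,0.5]
    - [0,0,-2,0,0,0,0.5]
    - [0,0,0,0,0,0,0.7]
    - [0,0,0,0,0,0,0.8]
    - [0,0,0,0,0,0,0.85]
    - [0,0,0,0,0,0,0.9]
    - [0,0,0,0,0,0,1]
    - [0,0,0,0,0,0,1]
    - [0,0,0,0,0,0,1]
    - [0,0,0,0,0,0,1]
  force: 20

```text
clock: 4.6
tool_pos: [0.4071, 0.1509, 0.0508]
eef_rot: [0.047, 0.999, 0.0, 0.0]
contact_force: [0.5, -0.5, 0.8]
opening: 0.134
finger_force: 19.9
```

Run:
```python
from h import *
st()
```

```text
t 4.6 tcp [407.1 150.9  50.8] yang 84.6 z [ 0.  0. -1.] F [ 0.5 -0.5  0.8] M [ 0.01 -0.24 -0.04] op 0.134 ff 19.9 q [-0.19  0.87 -0.44  2.25  1.37  0.34 -0.37]
```

Gripped (11.8 mm). Lift, carry to about rail y = +40, turn to the rail's direction, then look.

Emit:
step_arm:
  series:
    - [0,0,10,0,0,0,1]
    - [0,0,20,0,0,0,1]
    - [0,0,30,0,0,0,1]
    - [0,0,20,0,0,0,1]
    - [10,3,0,0,0,0.04,1]
    - [20,5,0,0,0,0.05,1]
    - [25,7,0,0,0,0.05,1]
    - [30,8,0,0,0,0.05,1]
    - [30,8,0,0,0,0.05,1]
    - [25,7,0,0,0,0.036,1]
    - [18,5,0,0,0,0,1]
    - [12,3,0,0,0,0,1]
    - [0,0,0,0,0,0,1]
    - [0,0,0,0,0,0,1]
    - [0,0,0,0,0,0,1]
    - [0,0,0,0,0,0,1]

```text
clock: 6.2
tool_pos: [0.5762, 0.1966, 0.1307]
eef_rot: [-0.091, 0.996, -0.0, -0.0]
contact_force: [0.3, 0.2, -2.3]
opening: 0.135
finger_force: 19.9
```

Run:
```python
from h import *
st(); snap('wrist','w2'); st()
snap('top','top2')
a=load('w2')['im'];b=cv2.resize(load('top2')['im'][120:240,165:345],None,fx=3,fy=3,interpolation=cv2.INTER_CUBIC)
cv2.imwrite('pics/c2.png',cv2.resize(a,(800,600)))
```

```text
t 6.2 tcp [576.2 196.6 130.7] yang 100.5 z [-0.001 -0.001 -1.   ] F [ 0.3  0.2 -2.3] M [ 0.13 -0.13  0.01] op 0.135 ff 19.9 q [ 0.02  0.92 -0.8   1.69  0.82  0.9   0.63]
t 6.25 tcp [576.4 196.7 130.8] yang 100.5 z [-0. -0. -1.] F [ 0.6  0.1 -1.3] M [ 0.11 -0.16 -0.01] op 0.133 ff 19.9 q [ 0.02  0.92 -0.8   1.69  0.82  0.9   0.63]
```

View pics/c2.png

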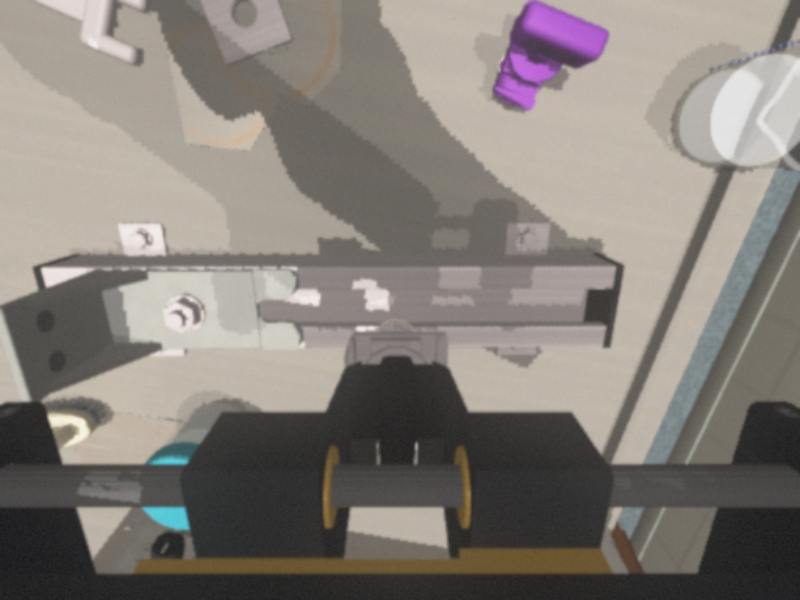

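The wrist view shows the rail and bracket whole, and the held nut at (398,350) in this enlarged view. I'll fit the rail, bracket and nut from the depth data.

```bash
cat >> h.py <<'E'
def cloud(f,u0=0,u1=512,v0=0,v1=384):
    s=load(f); vv,uu=np.mgrid[v0:v1,u0:u1]; n=cv2.undistortPoints(np.stack([uu.ravel(),vv.ravel()],1).astype(float)[:,None],s['K'],s['D'])[:,0]
    d=s['d'][v0:v1,u0:u1].ravel(); c=np.stack([n[:,0],-n[:,1],-np.ones(len(n))],1)*d[:,None]; k=d>0
    return (c@s['T'][:3,:3].T+s['T'][:3,3])[k], np.stack([uu.ravel(),vv.ravel()],1)[k]
E
python3 - <<'E'
from h import *
P,uv=cloud('w2')
a=np.radians(10.4)
for it in range(3):
    X=np.array([np.cos(a),np.sin(a)]);Y=np.array([-np.sin(a),np.cos(a)])
    q=(P[:,:2]-[.5847,.157]); x=q@X*1000;y=q@Y*1000;z=P[:,2]*1000
    lip=(z>31.5)&(z<36)&(abs(x)<30)&(abs(y)<175)
    # near (x<0) lip outer & inner edges and far lip edges by y-bin
    E=[]
    for b in range(-10,165,5):
        m=lip&(abs(y-b)<2.5); n=x[m&(x<0)]; f=x[m&(x>0)]
        if len(n)>5: E.append((b,n.min(),n.max(),f.min() if len(f) else np.nan,f.max() if len(f) else np.nan))
    E=np.array(E); ok=np.ones(len(E),bool)
    s=np.polyfit(E[:,0],(E[:,1]),1); s2=np.polyfit(E[:,0],E[:,2],1); print(np.degrees(a),s,s2)
    a-=np.arctan((s[0]+s2[0])/2)
print(np.round(np.median(E,0),1)); print(np.round(E,1)[::4])
print('z lip',np.median(z[lip]),'y range',y[lip].min(),y[lip].max())
ft=(z>37.5)&(z<41)&(abs(x)<26)&(y<20)&(y>-100); yy=y[ft]; print('foot edge y',np.percentile(yy,[99,99.8]),'x',x[ft].min(),x[ft].max())
bo=(z>48)&(z<56)&(abs(x)<14)&(abs(y+82)<15); print('bolt',x[bo].mean(),y[bo].mean(),z[bo].max(), bo.sum())
nu=(z>98)&(z<130)&(abs(y-40)<40)&(abs(x)<30)
for z0 in range(98,130,2):
    m=nu&(abs(z-z0)<1)
    if m.sum(): print(z0,m.sum(),np.round([x[m].min(),np.median(x[m]),y[m].min(),y[m].max()],1))
tcp=np.array([.5764,.1967])-[.5847,.157]; print('tcp',tcp@X*1000,tcp@Y*1000)
E
```

```text
10.4 [-3.12917944e-03 -2.45037896e+01] [-6.75708767e-05 -1.11236724e+01]
10.491580072560074 [-1.52829048e-03 -2.45034276e+01] [ 1.52153668e-03 -1.11226275e+01]
10.491773554577298 [-1.52490826e-03 -2.45034268e+01] [ 1.52489400e-03 -1.11226253e+01]
[ 75.  -24.6 -11.    nan   nan]
[[-10.  -24.6 -11.1  13.5  27. ]
 [ 10.  -24.6 -11.3  13.5  26.5]
 [ 30.  -24.8 -11.   13.1  16.9]
 [ 50.  -24.5 -10.9  13.2  17.2]
 [ 70.  -24.5 -11.   13.   18.7]
 [ 90.  -24.9 -11.   13.   27. ]
 [110.  -24.4 -11.   13.4  26.8]
 [130.  -25.  -10.9  13.1  26.7]
 [150.  -24.8 -10.9  13.1  26.7]]
z lip 34.644977100956545 y range -172.90671170912995 174.92812711642057
foot edge y [-18.14517154 -16.99360032] x -23.70774709013274 25.999816525936446
bolt 0.29757845223028845 -81.9737304039564 55.97358690833406 276
102 2 [-11.8 -11.7  61.3  62.6]
104 33 [-12.3 -11.9  20.2  61.8]
106 77 [-12.7 -12.   19.7  62.9]
108 329 [-12.8  -7.6  20.6  62.8]
110 100 [-12.6 -11.7  19.4  62.4]
112 176 [-12.8  -9.7  18.9  62.9]
114 248 [-12.9  -9.2  19.   62.9]
116 2 [-10.8 -10.4  31.2  31.9]
124 24 [-14.7 -13.3  30.5  52.3]
126 190 [-15.1 -12.   29.3  52.9]
128 10 [-14.8 -12.4  33.1  49.6]
tcp -0.9320871522101879 40.547641282085515
```

Rail centre is 1.95 mm farther across than the nut, and the angles agree (10.5°). Nut length and width check out. Correct and lower to just above nut entry.

Emit:
step_arm:
  series:
    - [1.9,0.4,-10,0,0,0,1]
    - [0,0,-20,0,0,0,1]
    - [0,0,-15,0,0,0,1]
    - [0,0,-10,0,0,0,1]
    - [0,0,-6,0,0,0,1]
    - [0,0,-3,0,0,0,1]
    - [0,0,-1,0,0,0,1]
    - [0,0,0,0,0,0,1]
    - [0,0,0,0,0,0,1]

```text
clock: 7.2
tool_pos: [0.5792, 0.1975, 0.0663]
eef_rot: [-0.091, 0.996, 0.0, 0.0]
contact_force: [-0.8, 0.2, -1.3]
opening: 0.137
finger_force: 19.9
```

Run:
```python
from h import *
st(); snap('wrist','w3'); st()
P,uv=cloud('w3'); a=np.radians(10.49)
X=np.array([np.cos(a),np.sin(a)]);Y=np.array([-np.sin(a),np.cos(a)])
q=(P[:,:2]-[.5847,.157]); x=q@X*1000;y=q@Y*1000;z=P[:,2]*1000
s=np.array(r.get_state()['tool_pos'])[:2]-[.5847,.157]; print('tcp',s@X*1000,s@Y*1000)
for z0 in range(36,66,3):
    m=(abs(z-z0)<1.5)&(abs(y-40)<35)&(abs(x)<22)
    if m.sum(): print(z0,m.sum(),np.round([np.median(x[m]),x[m].min(),y[m].min(),y[m].max()],1))
m=(z>31.5)&(z<36)&(x>-30)&(x<0)&(abs(y-100)<40)
print('lip',np.percentile(x[m],[1,99]))
# nut front face yaw
m=(z>36)&(z<48)&(abs(y-40)<19)&(x<-7)&(x>-16);print(m.sum(),np.polyfit(y[m],x[m],1))
```

```text
t 7.2 tcp [579.2 197.5  66.3] yang 100.4 z [ 0.001  0.    -1.   ] F [-0.8  0.2 -1.3] M [ 0.09 -0.12  0.  ] op 0.137 ff 19.9 q [-0.01  1.01 -0.73  1.71  0.91  0.8   0.56]
t 7.25 tcp [579.2 197.5  66.3] yang 100.4 z [ 0.001  0.    -1.   ] F [-0.4 -0.4 -1.6] M [ 0.08 -0.13 -0.03] op 0.135 ff 19.9 q [-0.01  1.01 -0.73  1.71  0.91  0.8   0.56]
tcp 1.9185894645294184 40.82578549299263
36 1096 [-15.6 -21.8   5.   74.9]
39 38 [-8.6 -9.2 20.5 62.9]
42 172 [-8.6 -9.4 20.  63.2]
45 337 [-5.2 -9.6 19.6 63. ]
48 373 [-6.4 -9.5 19.3 63.3]
51 51 [-5.6 -9.3 20.6 62.1]
60 88 [ -9.5 -11.8  29.5  53.2]
63 136 [ -8.7 -11.9  30.4  52.5]
lip [-24.78057079 -10.70594162]
286 [ 1.92785692e-03 -8.79736287e+00]
```

The nut is about 1 mm too far across. Correct it and enter gently.

Emit:
step_arm:
  series:
    - [-1.0,-0.2,0,0,0,0,1]
    - [0,0,0,0,0,0,1]
    - [0,0,-2,0,0,0,1]
    - [0,0,-2,0,0,0,1]
    - [0,0,-2,0,0,0,1]
    - [0,0,0,0,0,0,1]
    - [0,0,0,0,0,0,1]

```text
clock: 7.95
tool_pos: [0.5778, 0.1971, 0.0596]
eef_rot: [-0.091, 0.996, -0.0, -0.0]
contact_force: [0.7, -0.1, -1.7]
opening: 0.138
finger_force: 19.9
```

Run:
```python
from h import *
st()
```

```text
t 7.95 tcp [577.8 197.1  59.6] yang 100.4 z [-0. -0. -1.] F [ 0.7 -0.1 -1.7] M [ 0.05 -0.09 -0.01] op 0.138 ff 19.9 q [-0.02  1.02 -0.73  1.71  0.92  0.79  0.55]
```

The nut is in the slot with no contact force. Now press down.

Emit:
step_arm:
  series:
    - [0.4,0.1,-3,0,0,0,1]
    - [0,0,-3,0,0,0,1]
    - [0,0,-3,0,0,0,1]
    - [0,0,-3,0,0,0,1]
    - [0,0,-2,0,0,0,1]
    - [0,0,-2,0,0,0,1]
    - [0,0,0,0,0,0,1]
    - [0,0,0,0,0,0,1]
    - [0,0,0,0,0,0,1]

```text
clock: 8.85
tool_pos: [0.5784, 0.1972, 0.0439]
eef_rot: [-0.091, 0.996, 0.0, 0.0]
contact_force: [0.1, -0.3, 2.7]
opening: 0.131
finger_force: 19.9
```

Run:
```python
from h import *
st()
```

```text
t 8.85 tcp [578.4 197.2  43.9] yang 100.4 z [ 0.  0. -1.] F [ 0.1 -0.3  2.7] M [-0.03 -0.14  0.02] op 0.131 ff 19.9 q [-0.02  1.04 -0.71  1.72  0.94  0.77  0.54]
```

Emit:
step_arm:
  series:
    - [0,0,-0.7,0,0,0,1]
    - [0,0,-0.7,0,0,0,1]
    - [0,0,0,0,0,0,1]
    - [0,0,0,0,0,0,1]
    - [0,0,0,0,0,0,1]

```text
clock: 9.35
tool_pos: [0.5784, 0.1972, 0.0424]
eef_rot: [-0.091, 0.996, 0.0, 0.0]
contact_force: [0.2, -1.3, 3.1]
opening: 0.139
finger_force: 19.9
```

Run:
```python
from h import *
st()
```

```text
t 9.35 tcp [578.4 197.2  42.4] yang 100.4 z [ 0.  0. -1.] F [ 0.2 -1.3  3.1] M [-0.13 -0.18  0.02] op 0.139 ff 19.9 q [-0.03  1.04 -0.71  1.72  0.94  0.76  0.53]
```

Emit:
step_arm:
  series:
    - [0,0,0,0,0,-0.05,1]
    - [0,0,0,0,0,-0.08,1]
    - [0,0,0,0,0,-0.08,1]
    - [0,0,0,0,0,-0.08,1]
    - [0,0,0,0,0,-0.05,1]
    - [0,0,0,0,0,0,1]
    - [0,0,0,0,0,0,1]

```text
clock: 10.05
tool_pos: [0.5782, 0.1977, 0.0424]
eef_rot: [0.078, 0.997, 0.0, -0.0]
contact_force: [0.7, 0.7, 4.5]
opening: 0.136
finger_force: 19.9
```

Run:
```python
from h import *
st()
```

```text
t 10.05 tcp [578.2 197.7  42.4] yang 81.0 z [-0.     0.001 -1.   ] F [0.7 0.7 4.5] M [ 0.11 -0.09 -0.02] op 0.136 ff 19.9 q [-0.06  1.02 -0.63  1.72  0.88  0.71  0.25]
```

Turning freely with no moment. Continue to a quarter turn.

Emit:
step_arm:
  series:
    - [0,0,0,0,0,-0.06,1]
    - [0,0,0,0,0,-0.1,1]
    - [0,0,0,0,0,-0.1,1]
    - [0,0,0,0,0,-0.1,1]
    - [0,0,0,0,0,-0.1,1]
    - [0,0,0,0,0,-0.1,1]
    - [0,0,0,0,0,-0.1,1]
    - [0,0,0,0,0,-0.1,1]
    - [0,0,0,0,0,-0.1,1]
    - [0,0,0,0,0,-0.1,1]
    - [0,0,0,0,0,-0.1,1]
    - [0,0,0,0,0,-0.08,1]
    - [0,0,0,0,0,-0.06,1]
    - [0,0,0,0,0,-0.03,1]
    - [0,0,0,0,0,0,1]
    - [0,0,0,0,0,0,1]
    - [0,0,0,0,0,0,1]

```text
clock: 11.75
tool_pos: [0.5785, 0.1975, 0.0424]
eef_rot: [0.639, 0.769, 0.0, -0.0]
contact_force: [-0.5, 1.2, 4.2]
opening: 0.134
finger_force: 19.9
```

Run:
```python
from h import *
st()
```

```text
t 11.75 tcp [578.5 197.5  42.4] yang 10.5 z [ 0.     0.001 -1.   ] F [-0.5  1.2  4.2] M [ 0.11 -0.22 -0.01] op 0.134 ff 19.9 q [-0.22  0.96 -0.34  1.73  0.55  0.55 -0.71]
```

Exactly a quarter turn. Let it rise.

Emit:
step_arm:
  series:
    - [0,0,1.5,0,0,0,1]
    - [0,0,1.5,0,0,0,1]
    - [0,0,1.5,0,0,0,1]
    - [0,0,1,0,0,0,1]
    - [0,0,0.5,0,0,0,1]
    - [0,0,0,0,0,0,1]
    - [0,0,0,0,0,0,1]
    - [0,0,0,0,0,0,1]

```text
clock: 12.55
tool_pos: [0.5783, 0.1973, 0.0483]
eef_rot: [0.64, 0.769, 0.0, 0.0]
contact_force: [2.2, 0.4, 2.0]
opening: 0.136
finger_force: 19.9
```

Run:
```python
from h import *
st()
```

```text
t 12.55 tcp [578.3 197.3  48.3] yang 10.5 z [ 0.  0. -1.] F [2.2 0.4 2. ] M [ 0.38 -0.41  0.01] op 0.136 ff 19.9 q [-0.21  0.95 -0.34  1.73  0.54  0.56 -0.71]
```

Emit:
step_arm:
  series:
    - [0,0,0.4,0,0,0,1]
    - [0.73,-3.93,0,0,0,0,1]
    - [1.09,-5.9,0,0,0,0,1]
    - [1.09,-5.9,0,0,0,0,1]
    - [1.09,-5.9,0,0,0,0,1]
    - [1.09,-5.9,0,0,0,0,1]
    - [1.09,-5.9,0,0,0,0,1]
    - [1.09,-5.9,0,0,0,0,1]
    - [1.09,-5.9,0,0,0,0,1]
    - [0.73,-3.93,0,0,0,0,1]
    - [0.36,-1.97,0,0,0,0,1]
    - [0,0,0,0,0,0,1]
    - [0,0,0,0,0,0,1]
    - [0,0,0,0,0,0,1]

```text
clock: 13.95
tool_pos: [0.5879, 0.1457, 0.0487]
eef_rot: [0.64, 0.769, -0.0, 0.0]
contact_force: [2.6, 0.6, 2.4]
opening: 0.132
finger_force: 19.9
```

```bash
cat >> h.py <<'E'
def rl():
    st(); a=np.radians(10.49); s=r.get_state(); q=(np.array(s['tool_pos'])[:2]-[.5847,.157])*1000; f=np.array(s['contact_force'])
    c,k=np.cos(a),np.sin(a); print('rail across',round(q@[c,k],2),'along',round(q@[-k,c],2),'F across',round(f[:2]@[c,k],2),'along',round(f[:2]@[-k,c],2))
E
python3 - <<'E'
from h import *
rl()
E
```

```text
t 13.95 tcp [587.9 145.7  48.7] yang 10.5 z [ 0.    -0.001 -1.   ] F [2.6 0.6 2.4] M [ 0.32 -0.75  0.01] op 0.132 ff 19.9 q [-0.12  0.95 -0.35  1.74  0.56  0.55 -0.64]
rail across 1.11 along -11.7 F across 2.71 along 0.13
```

Emit:
step_arm:
  series:
    - [0.4,0.1,0,0,0,0,1]
    - [0.36,-1.97,0,0,0,0,1]
    - [0.55,-2.95,0,0,0,0,1]
    - [0.55,-2.95,0,0,0,0,1]
    - [0.36,-1.97,0,0,0,0,1]
    - [0.18,-0.98,0,0,0,0,1]
    - [0,0,0,0,0,0,1]
    - [0,0,0,0,0,0,1]
    - [0,0,0,0,0,0,1]

```text
clock: 14.85
tool_pos: [0.59, 0.135, 0.0487]
eef_rot: [0.64, 0.769, -0.0, 0.0]
contact_force: [1.6, 1.5, 1.5]
opening: 0.134
finger_force: 19.9
```

Run:
```python
from h import *
rl()
```

```text
t 14.85 tcp [590.  135.   48.7] yang 10.5 z [-0.    -0.001 -1.   ] F [1.6 1.5 1.5] M [ 0.4  -0.4  -0.06] op 0.134 ff 19.9 q [-0.11  0.95 -0.35  1.74  0.56  0.55 -0.62]
rail across 1.25 along -22.62 F across 1.8 along 1.21
```

Now feel for the stop in small steps.

Emit:
step_arm:
  series:
    - [0.18,-0.98,0,0,0,0,1]
    - [0.18,-0.98,0,0,0,0,1]
    - [0.18,-0.98,0,0,0,0,1]
    - [0,0,0,0,0,0,1]
    - [0,0,0,0,0,0,1]

```text
clock: 15.35
tool_pos: [0.5906, 0.1322, 0.0487]
eef_rot: [0.64, 0.769, -0.0, 0.0]
contact_force: [1.5, 2.3, 1.4]
opening: 0.131
finger_force: 19.9
```

Emit:
step_arm:
  series:
    - [0.18,-0.98,0,0,0,0,1]
    - [0.18,-0.98,0,0,0,0,1]
    - [0,0,0,0,0,0,1]
    - [0,0,0,0,0,0,1]

```text
clock: 15.75
tool_pos: [0.591, 0.1302, 0.0487]
eef_rot: [0.64, 0.769, -0.0, 0.0]
contact_force: [0.4, 2.1, 1.3]
opening: 0.133
finger_force: 19.9
```

Run:
```python
from h import *
rl()
```

```text
t 15.75 tcp [591.  130.2  48.7] yang 10.5 z [-0. -0. -1.] F [0.4 2.1 1.3] M [ 0.44 -0.29 -0.02] op 0.133 ff 19.9 q [-0.1   0.95 -0.35  1.74  0.56  0.55 -0.62]
rail across 1.33 along -27.52 F across 0.74 along 2.0
```

Emit:
step_arm:
  series:
    - [0.15,-0.8,0,0,0,0,1]
    - [0,0,0,0,0,0,1]
    - [0,0,0,0,0,0,1]

```text
clock: 16.05
tool_pos: [0.5911, 0.1296, 0.0487]
eef_rot: [0.64, 0.769, -0.0, 0.0]
contact_force: [1.1, 2.2, 2.5]
opening: 0.134
finger_force: 19.9
```

Emit:
step_arm:
  series:
    - [0.15,-0.8,0,0,0,0,1]
    - [0,0,0,0,0,0,1]
    - [0,0,0,0,0,0,1]

```text
clock: 16.35
tool_pos: [0.5913, 0.1288, 0.0487]
eef_rot: [0.64, 0.769, -0.0, 0.0]
contact_force: [0.8, 1.8, 2.6]
opening: 0.137
finger_force: 19.9
```

Emit:
step_arm:
  series:
    - [0.15,-0.8,0,0,0,0,1]
    - [0,0,0,0,0,0,1]
    - [0,0,0,0,0,0,1]

```text
clock: 16.65
tool_pos: [0.5915, 0.1279, 0.0487]
eef_rot: [0.64, 0.769, -0.0, 0.0]
contact_force: [0.8, 1.8, 2.0]
opening: 0.135
finger_force: 19.9
```

Emit:
step_arm:
  series:
    - [0.15,-0.8,0,0,0,0,1]
    - [0,0,0,0,0,0,1]
    - [0,0,0,0,0,0,1]

```text
clock: 16.95
tool_pos: [0.5916, 0.1271, 0.0487]
eef_rot: [0.64, 0.769, -0.0, 0.0]
contact_force: [-0.2, 1.6, 1.6]
opening: 0.134
finger_force: 19.9
```

Emit:
step_arm:
  series:
    - [0.15,-0.8,0,0,0,0,1]
    - [0,0,0,0,0,0,1]
    - [0,0,0,0,0,0,1]

```text
clock: 17.25
tool_pos: [0.5917, 0.1263, 0.0487]
eef_rot: [0.64, 0.769, -0.0, 0.0]
contact_force: [1.1, 1.6, 2.7]
opening: 0.133
finger_force: 19.9
```

Emit:
step_arm:
  series:
    - [0.15,-0.8,0,0,0,0,1]
    - [0,0,0,0,0,0,1]
    - [0,0,0,0,0,0,1]

```text
clock: 17.55
tool_pos: [0.5919, 0.1255, 0.0487]
eef_rot: [0.64, 0.769, -0.0, 0.0]
contact_force: [0.6, 1.2, 2.0]
opening: 0.136
finger_force: 19.9
```

Emit:
step_arm:
  series:
    - [0.15,-0.8,0,0,0,0,1]
    - [0,0,0,0,0,0,1]
    - [0,0,0,0,0,0,1]

```text
clock: 17.85
tool_pos: [0.5921, 0.1248, 0.0487]
eef_rot: [0.64, 0.769, -0.0, 0.0]
contact_force: [0.7, 2.0, 3.0]
opening: 0.132
finger_force: 19.9
```

Emit:
step_arm:
  series:
    - [0.15,-0.8,0,0,0,0,1]
    - [0,0,0,0,0,0,1]
    - [0,0,0,0,0,0,1]

```text
clock: 18.15
tool_pos: [0.5922, 0.1239, 0.0487]
eef_rot: [0.64, 0.769, -0.0, 0.0]
contact_force: [0.0, 2.4, 1.8]
opening: 0.137
finger_force: 19.9
```

Emit:
step_arm:
  series:
    - [0.15,-0.8,0,0,0,0,1]
    - [0,0,0,0,0,0,1]
    - [0,0,0,0,0,0,1]

```text
clock: 18.45
tool_pos: [0.5924, 0.1231, 0.0487]
eef_rot: [0.64, 0.769, -0.0, 0.0]
contact_force: [0.7, 2.8, 1.7]
opening: 0.13
finger_force: 19.9
```

Emit:
step_arm:
  series:
    - [0.1,-0.6,0,0,0,0,1]
    - [0,0,0,0,0,0,1]
    - [0,0,0,0,0,0,1]

```text
clock: 18.75
tool_pos: [0.5925, 0.1226, 0.0488]
eef_rot: [0.64, 0.769, 0.0, 0.0]
contact_force: [-0.3, 1.1, 0.9]
opening: 0.13
finger_force: 19.9
```

Run:
```python
from h import *
rl(); snap('wrist','w4')
P,uv=cloud('w4'); a=np.radians(10.49)
X=np.array([np.cos(a),np.sin(a)]);Y=np.array([-np.sin(a),np.cos(a)])
q=(P[:,:2]-[.5847,.157]); x=q@X*1000;y=q@Y*1000;z=P[:,2]*1000
ft=(z>37.5)&(z<41)&(abs(x)<26)&(y<20)&(y>-130);print(ft.sum(), ft.sum() and np.percentile(y[ft],[.2,99,99.8]))
bo=(z>48)&(z<56)&(abs(x)<14)&(abs(y+82)<15); print('bolt',bo.sum(),x[bo].mean(),y[bo].mean())
cv2.imwrite('pics/w4v.png',cv2.resize(load('w4')['im'],(800,600)))
```

```text
t 18.75 tcp [592.5 122.6  48.8] yang 10.5 z [ 0. -0. -1.] F [-0.3  1.1  0.9] M [ 0.37 -0.2  -0.01] op 0.13 ff 19.9 q [-0.08  0.95 -0.35  1.74  0.57  0.55 -0.61]
rail across 1.4 along -35.22 F across -0.04 along 1.14
2473 [-129.88207671  -16.82318342  -16.53950423]
bolt 0 nan nan<stdin>:7: RuntimeWarning: Mean of empty slice.
  ret = ret.dtype.type(ret / rcount)
```

View pics/w4v.png

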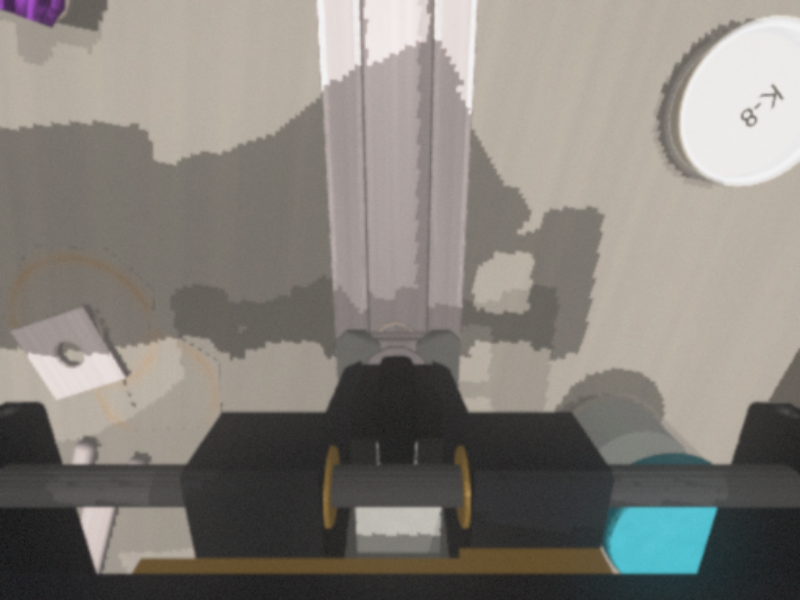

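The wrist view shows the nut's collar between the foot's prongs at (398,350). The foot's edge is at rail y ≈ -16.8 mm (it was -17.0), so the bracket hasn't moved. Keep feeling.

Emit:
step_arm:
  series:
    - [0.12,-0.7,0,0,0,0,1]
    - [0,0,0,0,0,0,1]
    - [0,0,0,0,0,0,1]

```text
clock: 19.1
tool_pos: [0.5926, 0.1219, 0.0487]
eef_rot: [0.64, 0.769, -0.0, 0.0]
contact_force: [0.6, 1.1, 2.7]
opening: 0.132
finger_force: 19.9
```

Emit:
step_arm:
  series:
    - [0.12,-0.7,0,0,0,0,1]
    - [0,0,0,0,0,0,1]
    - [0,0,0,0,0,0,1]

```text
clock: 19.4
tool_pos: [0.5927, 0.1212, 0.0487]
eef_rot: [0.64, 0.769, -0.0, 0.0]
contact_force: [0.2, 2.0, 1.9]
opening: 0.136
finger_force: 19.9
```

Emit:
step_arm:
  series:
    - [0.12,-0.7,0,0,0,0,1]
    - [0,0,0,0,0,0,1]
    - [0,0,0,0,0,0,1]

```text
clock: 19.7
tool_pos: [0.5929, 0.1205, 0.0487]
eef_rot: [0.64, 0.769, 0.0, 0.0]
contact_force: [0.6, 2.0, 2.4]
opening: 0.131
finger_force: 19.9
```

Emit:
step_arm:
  series:
    - [0.12,-0.7,0,0,0,0,1]
    - [0,0,0,0,0,0,1]
    - [0,0,0,0,0,0,1]

```text
clock: 20.0
tool_pos: [0.5929, 0.1202, 0.0487]
eef_rot: [0.639, 0.769, 0.0, -0.0]
contact_force: [0.0, 1.6, 1.1]
opening: 0.132
finger_force: 19.9
```

Emit:
step_arm:
  series:
    - [0.1,-0.5,0,0,0,0,1]
    - [0,0,0,0,0,0,1]
    - [0,0,0,0,0,0,1]

```text
clock: 20.3
tool_pos: [0.593, 0.1201, 0.0488]
eef_rot: [0.639, 0.769, 0.0, -0.0]
contact_force: [-1.8, 3.9, 1.1]
opening: 0.135
finger_force: 19.9
```

Run:
```python
from h import *
rl()
```

```text
t 20.3 tcp [593.  120.1  48.8] yang 10.5 z [ 0.     0.001 -1.   ] F [-1.8  3.9  1.1] M [ 0.96 -0.08 -0.  ] op 0.135 ff 19.9 q [-0.08  0.95 -0.36  1.75  0.57  0.55 -0.6 ]
rail across 1.39 along -37.81 F across -1.06 along 4.2
```

Emit:
step_arm:
  series:
    - [0.07,-0.4,0,0,0,0,1]
    - [0,0,0,0,0,0,1]
    - [0,0,0,0,0,0,1]

```text
clock: 20.6
tool_pos: [0.593, 0.12, 0.0488]
eef_rot: [0.639, 0.769, 0.001, -0.0]
contact_force: [-1.2, 4.8, 0.8]
opening: 0.13
finger_force: 19.9
```

Run:
```python
from h import *
rl()
```

```text
t 20.6 tcp [593.  120.   48.8] yang 10.5 z [ 0.     0.001 -1.   ] F [-1.2  4.8  0.8] M [ 1.08 -0.02  0.02] op 0.13 ff 19.9 q [-0.08  0.95 -0.36  1.75  0.57  0.55 -0.6 ]
rail across 1.4 along -37.93 F across -0.29 along 4.93
```

Firm stop: 5 N with no movement, at rail y ≈ -37.9, within the expected range. Relax the push, release, and rise.

Emit:
step_arm:
  series:
    - [-0.12,0.7,0,0,0,0,1]
    - [0,0,0,0,0,0,1]
    - [0,0,0,0,0,0,0.85]
    - [0,0,0,0,0,0,0.75]
    - [0,0,0,0,0,0,0.65]
    - [0,0,0,0,0,0,0.6]
    - [0,0,0,0,0,0,0.6]
    - [0,0,0,0,0,0,0.6]
    - [0,0,5,0,0,0,0.6]
    - [0,0,15,0,0,0,0.6]
    - [0,0,25,0,0,0,0.6]
    - [0,0,30,0,0,0,0.6]
    - [0,0,30,0,0,0,0.6]
    - [0,0,20,0,0,0,0.6]
    - [0,0,10,0,0,0,0.6]
    - [0,0,0,0,0,0,0.6]
    - [0,0,0,0,0,0,0.6]
    - [0,0,0,0,0,0,0.6]

```text
clock: 22.4
tool_pos: [0.5922, 0.1193, 0.1826]
eef_rot: [0.639, 0.769, -0.001, -0.001]
contact_force: [-0.4, 0.5, -0.2]
opening: 0.402
finger_force: 0.0
```

Run:
```python
from h import *
rl(); snap('wrist','w5')
P,uv=cloud('w5'); a=np.radians(10.49)
X=np.array([np.cos(a),np.sin(a)]);Y=np.array([-np.sin(a),np.cos(a)])
q=(P[:,:2]-[.5847,.157]); x=q@X*1000;y=q@Y*1000;z=P[:,2]*1000
ft=(z>37.5)&(z<41)&(abs(x)<26)&(y<20)&(y>-60);print('foot edge',ft.sum(), np.percentile(y[ft],[99,99.8]))
g=(z>76)&(z<84)&(abs(x)<20)&(abs(y+38)<30)
if g.sum(): print('grip',g.sum(),np.median(z[g]),cv2.minAreaRect(np.stack([x[g],y[g]],1).astype(np.float32)))
cv2.imwrite('pics/w5v.png',cv2.resize(load('w5')['im'],(800,600)))
```

```text
t 22.4 tcp [592.2 119.3 182.6] yang 10.5 z [-0.002 -0.001 -1.   ] F [-0.4  0.5 -0.2] M [-0.02 -0.11 -0.05] op 0.402 ff 0.0 q [-0.01  0.76 -0.47  1.68  0.45  0.81 -0.5 ]
rail across 0.53 along -38.41 F across -0.28 along 0.54
foot edge 925 [-17.29432437 -17.17682282]
grip 428 80.2829600522414 ((0.3586554527282715, -36.463661193847656), (11.810476303100586, 35.32245635986328), 0.3151595890522003)
```

View pics/w5v.png

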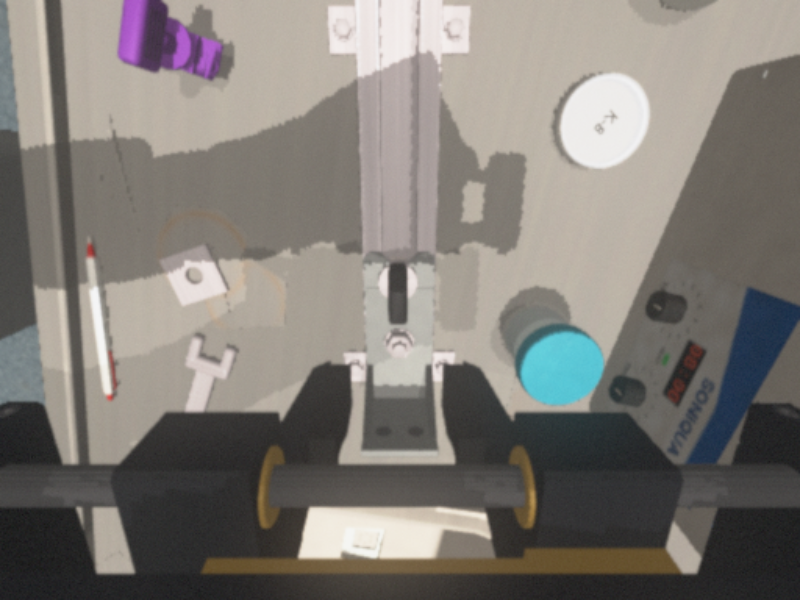

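The view shows the grip at (398,290) in the foot's slot. Its top is 80.3 mm high (80 expected when caught), and the foot's edge is unmoved at -17.2. To be sure it's fully home, I'll re-grip and give one more gentle push.

Emit:
step_arm:
  series:
    - [0.6,0.8,-10,0,0,0,0.6]
    - [0,0,-25,0,0,0,0.6]
    - [0,0,-30,0,0,0,0.6]
    - [0,0,-25,0,0,0,0.6]
    - [0,0,-20,0,0,0,0.6]
    - [0,0,-13,0,0,0,0.6]
    - [0,0,-8,0,0,0,0.6]
    - [0,0,-2.5,0,0,0,0.6]
    - [0,0,0,0,0,0,0.6]
    - [0,0,0,0,0,0,0.6]
    - [0,0,0,0,0,0,0.6]

```text
clock: 23.55
tool_pos: [0.5942, 0.1206, 0.0511]
eef_rot: [0.64, 0.769, 0.001, 0.0]
contact_force: [-0.1, 0.1, -0.0]
opening: 0.402
finger_force: 0.0
```

Run:
```python
from h import *
rl()
```

```text
t 23.55 tcp [594.2 120.6  51.1] yang 10.5 z [ 0.002  0.    -1.   ] F [-0.1  0.1 -0. ] M [ 0.01 -0.09  0.01] op 0.402 ff 0.0 q [-0.08  0.94 -0.36  1.74  0.57  0.56 -0.6 ]
rail across 2.68 along -37.51 F across -0.11 along 0.13
```

Emit:
step_arm:
  series:
    - [-1.4,-0.25,-1,0,0,0,0.6]
    - [0,0,0,0,0,0,0.6]
    - [0,0,0,0,0,0,0.75]
    - [0,0,0,0,0,0,0.82]
    - [0,0,0,0,0,0,0.86]
    - [0,0,0,0,0,0,0.9]
    - [0,0,0,0,0,0,1]
    - [0,0,0,0,0,0,1]
  force: 15

```text
clock: 24.35
tool_pos: [0.5925, 0.1203, 0.0493]
eef_rot: [0.64, 0.769, 0.0, 0.0]
contact_force: [1.2, 0.1, -0.2]
opening: 0.134
finger_force: 15.0
```

Run:
```python
from h import *
rl()
```

```text
t 24.35 tcp [592.5 120.3  49.3] yang 10.5 z [ 0.001  0.    -1.   ] F [ 1.2  0.1 -0.2] M [ 0.04 -0.29  0.07] op 0.134 ff 15.0 q [-0.08  0.95 -0.36  1.75  0.57  0.55 -0.61]
rail across 0.98 along -37.47 F across 1.19 along -0.16
```

Emit:
step_arm:
  series:
    - [0.1,-0.5,0,0,0,0,1]
    - [0,0,0,0,0,0,1]
    - [0,0,0,0,0,0,1]

```text
clock: 24.65
tool_pos: [0.5925, 0.1203, 0.0493]
eef_rot: [0.639, 0.769, 0.001, -0.0]
contact_force: [1.9, 1.3, -1.5]
opening: 0.134
finger_force: 15.0
```

Run:
```python
from h import *
rl()
```

```text
t 24.65 tcp [592.5 120.3  49.3] yang 10.5 z [ 0.001  0.001 -1.   ] F [ 1.9  1.3 -1.5] M [ 0.3  -0.3  -0.04] op 0.134 ff 15.0 q [-0.08  0.95 -0.36  1.75  0.57  0.55 -0.61]
rail across 0.99 along -37.52 F across 2.09 along 0.96
```

Emit:
step_arm:
  series:
    - [0.1,-0.6,0,0,0,0,1]
    - [0,0,0,0,0,0,1]
    - [0,0,0,0,0,0,1]

```text
clock: 24.95
tool_pos: [0.5925, 0.1201, 0.0493]
eef_rot: [0.639, 0.769, 0.001, -0.0]
contact_force: [1.1, 3.3, -1.8]
opening: 0.136
finger_force: 15.0
```

Emit:
step_arm:
  series:
    - [0.1,-0.6,0,0,0,0,1]
    - [0,0,0,0,0,0,1]
    - [0,0,0,0,0,0,1]

```text
clock: 25.25
tool_pos: [0.5926, 0.12, 0.0493]
eef_rot: [0.639, 0.769, 0.001, -0.001]
contact_force: [2.1, 4.4, -2.8]
opening: 0.137
finger_force: 15.0
```

Run:
```python
from h import *
rl()
```

```text
t 25.25 tcp [592.6 120.   49.3] yang 10.5 z [ 0.001  0.002 -1.   ] F [ 2.1  4.4 -2.8] M [ 1.03 -0.4   0.05] op 0.137 ff 15.0 q [-0.07  0.95 -0.36  1.75  0.57  0.55 -0.6 ]
rail across 0.98 along -37.82 F across 2.89 along 3.97
```

The stop holds firm (0.3 mm give at 4 N), so it's fully home. Release and withdraw.

Emit:
step_arm:
  series:
    - [0,0.3,0,0,0,0,1]
    - [0,0,0,0,0,0,0.85]
    - [0,0,0,0,0,0,0.75]
    - [0,0,0,0,0,0,0.65]
    - [0,0,0,0,0,0,0.6]
    - [0,0,0,0,0,0,0.6]
    - [0,0,0,0,0,0,0.6]
    - [0,0,5,0,0,0,0.6]
    - [0,0,15,0,0,0,0.6]
    - [0,0,25,0,0,0,0.6]
    - [0,0,30,0,0,0,0.6]
    - [0,0,30,0,0,0,0.6]
    - [0,0,20,0,0,0,0.6]
    - [0,0,10,0,0,0,0.6]
    - [0,0,0,0,0,0,0.6]
    - [0,0,0,0,0,0,0.6]
    - [0,0,0,0,0,0,0.6]

```text
clock: 26.95
tool_pos: [0.5917, 0.1184, 0.1831]
eef_rot: [0.639, 0.769, -0.001, -0.001]
contact_force: [-0.5, 0.1, -0.2]
opening: 0.4
finger_force: 0.0
```

Run:
```python
from h import *
rl(); snap('wrist','w6')
P,uv=cloud('w6'); a=np.radians(10.49)
X=np.array([np.cos(a),np.sin(a)]);Y=np.array([-np.sin(a),np.cos(a)])
q=(P[:,:2]-[.5847,.157]); x=q@X*1000;y=q@Y*1000;z=P[:,2]*1000
ft=(z>37.5)&(z<41)&(abs(x)<26)&(y<20)&(y>-60);print('foot edge',np.percentile(y[ft],[99,99.8]))
g=(z>76)&(z<84)&(abs(x)<20)&(abs(y+38)<30)
print('grip',g.sum(),np.median(z[g]),cv2.minAreaRect(np.stack([x[g],y[g]],1).astype(np.float32)))
ok=g.sum()>200 and abs(np.median(z[g])-80)<2
if ok: print(r.finish_job())
```

```text
t 26.95 tcp [591.7 118.4 183.1] yang 10.5 z [-0.002 -0.001 -1.   ] F [-0.5  0.1 -0.2] M [ 0.01 -0.11 -0.04] op 0.4 ff 0.0 q [-0.01  0.76 -0.47  1.68  0.45  0.82 -0.5 ]
rail across -0.14 along -39.18 F across -0.5 along 0.19
foot edge [-17.08470234 -16.94952943]
grip 426 80.33095259927413 ((0.7627830505371094, -36.34054946899414), (34.6370735168457, 11.888959884643555), 89.87837982177734)
the job is handed in; nothing more can be done
None
```

The nut is caught in the rail's lips and stands fully home in the bracket's foot slot; I let go and handed the job in at about 27 s, with the bracket unmoved to within measuring error and the bench items untouched.

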